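Tighten the pivot screw of a sample-card fan

TASK

The slotted pivot screw on the paper-sample fan has worked loose. Take the flat-blade screwdriver with the blue handle out of the tool block, set its blade in the screw's slot and, with a light push, turn the screw clockwise with it until the washer holds the cards snug: stop when you feel the screw go firm, because forcing it on crushes the cards. Then lift the blade out, put the driver back upright, fully home, in the empty hole of the block, and leave the fan where it lies and the awl and other things undisturbed.

Things in the scene. Friction and masses are not known exactly. Their poses are not given: they have to be found in the camera images.
- slot (a point): Centre of the slot's mouth, at the top of the screw's steel cheese head (21 mm across). x runs along the slot, z up. Slot 3.4 mm wide, 4 mm deep, open at both ends, mouth bevelled to 5 mm. Turning clockwise from above tightens; the thread is steep and the head sinks about 1.9 mm per rad, so the blade must follow it down.
- clamp_washer: Brass washer under the head, 33 x 3 mm; origin: centre of its underside. Below it a black rubber packing, 0 to 2.5 mm thick, never the same; the screw drives both, unturning, onto the cards. Free, the screw takes 0.07 to 0.10 N m; within 1.6 rad the packing bears and this climbs: 0.15 to 0.16 is snug, under 0.13 too loose, over 0.2 crushes. 3 to 10 N down keeps the blade seated. The screw stays as left.
- sample_fan: Splayed fan of ten coloured sample cards, about 150 x 56 x 20 mm, loose on a post of the stand below; origin at its underside on the hole's axis, x along the fan.
- fan_centre (a point): Middle of the fan of sample cards, half-way up, 55 mm along x from the hole's axis.
- sample_stand: Plywood board 205 x 100 x 12 mm on the counter, fixed, with the threaded post that the fan and screw sit on; origin under the board on the post's axis, x along the board. The post is 39 mm from the board's near end.
- driver_handle (a point): Centre of the blue handle of the flat-blade screwdriver. Handle 24 x 24 mm square with flats facing the driver's x and y, 62 mm long (31 mm above and below this point). z runs from the blade to the handle (up when it stands). Whole driver 112 mm, 90 g.
- driver_tip (a point): Middle of the end of the driver's blade, 81 mm below the handle's centre. Blade 14 mm wide along x, 2.2 mm thick along y; shank 8 mm thick. Same axes as the handle.
- tool_block: Dark wooden block 52 x 126 x 62 mm, fixed, with two upright holes, 19 mm across and right through, 64 mm apart along its y; origin under its centre.
- hole_a (a point): Centre of the mouth of the block's hole at its -y end, at the block's top (62 mm up). A tool stands in it with the underside of its handle on the block: its tip is then 50 mm below this point.
- hole_b (a point): Centre of the mouth of the block's hole at its +y end, at the block's top. One hole holds the driver, the other the awl; which is which varies.
- awl_handle (a point): Centre of the yellow handle of the awl that stands in the other hole; the same handle as the driver's, 24 x 24 x 62 mm. Not needed.
- bell: Counter bell, 83 mm across, 59 mm tall, origin underneath. Leave alone.
- notes: Block of coloured sticky notes, 61 x 61 x 38 mm, origin underneath. Leave alone.
- pen: Green marker lying, 152 mm long, 10 mm thick. Leave alone.
- tape_roll: Yellow patterned tape roll lying, 46 mm across, 15 mm tall. Leave alone.
- tape_roll_b: Blue tape roll lying, 46 mm across, 15 mm tall. Leave alone.
- eraser: Eraser in a blue sleeve, 46 x 37 x 12 mm. Leave alone.
- driver: The whole flat-blade screwdriver; origin at the end of its blade.

How it is judged:
By the outcome, as a careful person would: the job done as asked, in the order asked, and still so for the second after the job is handed in, with the robot touching nothing.
It also fails if it takes over 64 s, if anything falls off the work surface, if the arm or the gripper's body presses on something with over 40 N, if the wrist force passes 120 N, or if a joint passes its speed limit or range.

ROBOT

A 6-joint arm with a two-finger parallel gripper is mounted at the origin on a cart in front of the work surface, level with it; the furniture and walls round the work are solid. World frame = base frame: x ahead of the robot, y to its left, z up, the work surface at z = 0. Lengths are in mm, angles in rad, forces in N, time in s.
With the tool pointing down it reaches from about 225 to 725 mm from the base axis. Payload 3.1 kg.
Tool frame: the origin (TCP) lies midway between the tips of the shut fingers; the grasp point (between the pads) lies 19 mm behind it; x points along the fingers, y is the direction in which the jaws open and shut, and the axes are right-handed (so a half turn about x gives the same grasp; the last joint's range is limited). The gripper opens to 85 mm and grips with 20 to 120 N. Pads are 22 mm wide; open, the fingers measure 114 mm over their backs; the gripper's body (76 mm by 85 mm) begins 54 mm behind the grasp point. The pads swing forward as they close: fully open they stand 13 mm farther back than shut.
Start: joints at [1.062, 0.048, 0.099, 1.622, 0, 1.443], TCP at [195.13, 487.383, 231.312] pointing down, gripper open.
Joint ranges: [-2.91, 2.91], [-0.99, 1.94], [-1.21, 1.42], [-2.12, 2.29], [-1.49, 1.47], [-3.14, 3.14]. Speed limits (rad/s): [2.79, 2.79, 3.14, 3.14, 3.14, 3.14].

INTERFACE

Orientations are given as a unit quaternion [w, x, y, z].
In Python, from bench import bot gives the robot as it stands.
- The arm moves only by the shell command python3 -m pendant 'ROWS'. ROWS is a JSON object of lists of equal length, an entry for each row: "claw": the finger opening in m, from 0 to 0.0854; "delta_pos": the shift along the tool's x, y, z in m, a list of three; "angular": the turn, a rotation vector about the tool's x, y, z in degrees, a list of three. A call has 1 to 20 rows; each row shifts and turns the pose as measured when the row begins, along the tool's axes as they then stand; what a row does not reach is not made up. A row lasts 1/10 s, in which the tool goes at most 50 mm and 8.59 degrees, less where a joint would pass 70% of its speed; a pose out of reach is approached as far as the arm can. A call with a gripper value outside its range is refused whole. The fingers move at their own pace and stop on an object; the grip force is fixed at half the most. Time passes only in rows, so rows that do not move let the fingers close. It gives the time, the measured TCP pose, the force and the opening at its end, in the units of the state.
- bot.get_state(): the state, without advancing time (a new reading comes with each control period).
- bot.grab_frame(name): name is "scene" or "side" or "wrist"; returns a dict with "color" (420x560x3 uint8, red, green, blue), "mtx" (3x3 intrinsics, pixels), "D" ([k1, k2, p1, p2, k3] as OpenCV has them; the pictures are not rectified), "camera_from_world" (4x4, takes a point from world to camera coordinates); the wrist camera has in their place "hand_eye" (4x4, takes a point from camera to tool coordinates, whose origin is the TCP and whose axes are the tool frame's). Camera axes: x right, y down, z forward; pixel columns grow to the right and rows downward; lengths in mm; the calibration is good to about 2 mm. A picture is of the moment at which its call begins: read the wrist's pose just before it. There is no depth.
- bot.sign_off(): hands the job in, once; it reports no verdict.
Trained networks look in the newest picture that a camera, given by its name, has taken for a name from the list of things; names that differ only in an ending like _2 or _b are one class to them, and where a whole thing is asked for, a point or a joint stands for the part that bears it (a point fixed in the world has none). Each returns a list of dicts, best first, with "score" (0 to 1); they miss things now and then, are a little off and sometimes report something else, mostly with a low value. They report only what shows in the picture. A call takes as long as a camera call.
- bot.spot_in(camera, thing): "box" ([left, top, right, bottom] in pixels, round what is visible of it).
- bot.mark_of(camera, thing): "uv" ([column, row] in pixels: a listed point, or the origin of a listed thing).
The state is a dict: "t": time; "qpos": joint angles; "joint_velocities": joint speeds; "joint_torque": joint torques, N m; "ee_pos": TCP position; "orientation": TCP orientation; "ft_force": force on the tool from outside, world axes, zero at the start; "wrist_torque": the same for the moment, N m; "grip_width": finger opening in mm.
Only numpy, scipy, OpenCV 4.12 (cv2) and the standard library are available. Lean on these libraries where they do the work, as an engineer would, in place of code of your own. Each camera call takes 0.05 s, during which the arm holds its last target. There are 200 camera calls.

## Working session

There is one attempt and no reset: what is moved stays moved. The work goes in short steps, Python scripts to look and compute and a shell command to move; the robot and the scene stay as the last step left them, time stands still between calls to the robot, and variables do not carry over. Pictures are saved under pics/ and viewed, about 8 in all and at most 12, crops included, and the job is handed in when it is done.

```bash
mkdir -p pics; ls; cat > h.py <<'E'
import numpy as np, cv2, json
from bench import bot
from scipy.spatial.transform import Rotation as R
def tool():
    s=bot.get_state(); q=s['orientation']; M=np.eye(4)
    M[:3,:3]=R.from_quat([q[1],q[2],q[3],q[0]]).as_matrix(); M[:3,3]=s['ee_pos']; return s,M
def frame(n):
    s,M=tool(); f=bot.grab_frame(n)
    f['wc']=M@np.array(f['hand_eye']) if n=='wrist' else np.linalg.inv(np.array(f['camera_from_world']))
    f['mtx']=np.array(f['mtx']);f['D']=np.array(f['D']); return f
def save(f,name): cv2.imwrite('pics/'+name,f['color'][:,:,::-1])
def ray(f,uv):
    p=cv2.undistortPoints(np.array([[uv]],float),f['mtx'],f['D'])[0,0]
    d=f['wc'][:3,:3]@np.array([p[0],p[1],1]); return f['wc'][:3,3],d/np.linalg.norm(d)
def at_z(f,uv,z):
    o,d=ray(f,uv); return o+d*(z-o[2])/d[2]
def tri(rs):
    A=sum(np.eye(3)-np.outer(d,d) for o,d in rs); b=sum((np.eye(3)-np.outer(d,d))@o for o,d in rs)
    return np.linalg.solve(A,b)
def proj(f,p):
    W=np.linalg.inv(f['wc']); return cv2.projectPoints(np.array([p],float),cv2.Rodrigues(W[:3,:3])[0],W[:3,3],f['mtx'],f['D'])[0][0,0]
def go(p):  # delta in tool axes toward world p
    s,M=tool(); return M[:3,:3].T@(np.array(p)-M[:3,3])
E
python3 - <<'E'
from h import *
np.set_printoptions(precision=1,suppress=True)
s,M=tool(); print(s['ee_pos'],s['ft_force'],s['grip_width']);print(M[:3,:3])
F={}
for c in('scene','side','wrist'):
    F[c]=frame(c); save(F[c],c+'0.png')
    for t in('slot','fan_centre','driver_handle','driver_tip','hole_a','hole_b','awl_handle','tool_block','sample_stand'):
        r=bot.mark_of(c,t)
        F[c][t]=r
        print(c,t,[(np.round(x['uv'],1).tolist(),round(x['score'],2)) for x in r[:2]])
for t in('slot','fan_centre','driver_handle','hole_a','hole_b','awl_handle','tool_block','sample_stand'):
    if F['scene'][t] and F['side'][t]:
        print(t,tri([ray(F[c],F[c][t][0]['uv']) for c in('scene','side')]))
a=np.hstack([F['scene']['color'],F['side']['color']]);
cv2.imwrite('pics/both.png',cv2.resize(a,(800,300),interpolation=cv2.INTER_AREA)[:,:,::-1])
print(bot.get_state()['t'])
E
```

```text
pics
[194.8 486.9 230.1] [ 0.1 -0.6 -0.6] 85.00715496472732
[[-0.   0.4  0.9]
 [-0.   0.9 -0.4]
 [-1.  -0.  -0. ]]
scene slot [([319.9, 206.1], 0.38)]
scene fan_centre [([306.3, 201.5], 0.87), ([326.5, 269.5], 0.71)]
scene driver_handle [([319.4, 210.4], 0.73), ([176.3, 249.4], 0.55)]
scene driver_tip [([206.6, 237.4], 0.54), ([322.3, 216.0], 0.26)]
scene hole_a []
scene hole_b []
scene awl_handle []
scene tool_block []
scene sample_stand [([322.8, 219.6], 0.81)]
side slot [([295.7, 192.3], 0.48)]
side fan_centre [([272.3, 193.9], 0.61)]
side driver_handle [([241.9, 257.2], 0.8)]
side driver_tip [([293.3, 207.6], 0.66)]
side hole_a [([266.3, 247.8], 0.97), ([241.9, 268.6], 0.95)]
side hole_b [([266.3, 247.8], 0.97), ([241.9, 268.6], 0.95)]
side awl_handle [([355.9, 185.2], 0.73), ([260.9, 235.1], 0.6)]
side tool_block [([255.5, 280.2], 0.7)]
side sample_stand [([289.6, 207.0], 0.94)]
wrist slot []
wrist fan_centre []
wrist driver_handle []
wrist driver_tip []
wrist hole_a []
wrist hole_b []
wrist awl_handle []
wrist tool_block []
wrist sample_stand []
slot [487.4  54.2  64.6]
fan_centre [544.9  37.1  34.9]
driver_handle [ 623.9  -37.9 -159.3]
sample_stand [515.9   1.1 -26.5]
1.5
```

View pics/scene0.png

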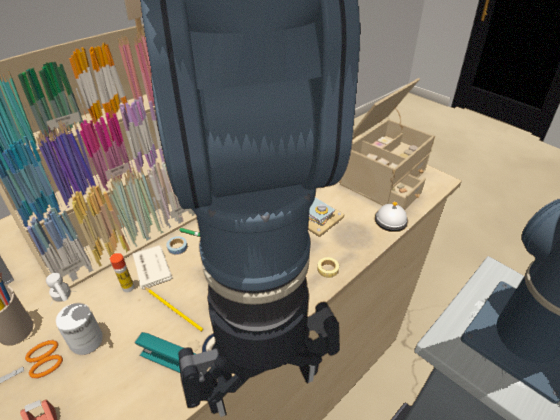

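View pics/side0.png

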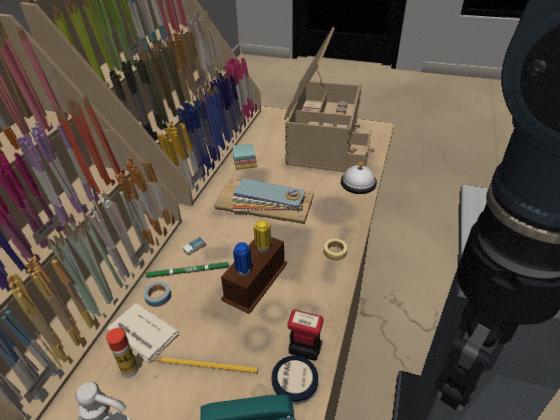

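The scene camera is blocked by the arm. The side view shows the blue driver at (242,257), the awl at (262,235) and the screw head near (293,194). I'll place these from their known heights.

```bash
python3 - <<'E'
from h import *
np.set_printoptions(precision=1,suppress=True)
f=frame('side')
for n,uv,z in(('slot',(293,193.5),48),('stand',(289.6,207),0),('fanc',(272.3,193.9),22),('drv',(241.9,257.2),93),('drvhole',(241.9,268.6),62),('awlhole',(266.3,247.8),62),('awl',(261.5,235.1),93),('block',(255.5,280.2),0)):
    print(n,at_z(f,uv,z))
s,M=tool();print(M[:3,:3]); f=bot.grab_frame('wrist');print(np.array(f['hand_eye']),f['mtx'])
E
```

```text
slot [495.7  43.7  48. ]
stand [506.   33.9   0. ]
fanc [548.2  26.5  22. ]
drv [515.3 287.4  93. ]
drvhole [518.1 285.7  62. ]
awlhole [493.7 226.   62. ]
awl [501.2 227.4  93. ]
block [507.6 254.1   0. ]
[[ 0.   0.4  0.9]
 [-0.   0.9 -0.4]
 [-1.  -0.   0. ]]
[[  -0.    -0.3    1.  -141.9]
 [   1.    -0.     0.    -0.1]
 [   0.     1.     0.3  -65.2]
 [   0.     0.     0.     1. ]] [[323.6   0.  275.5]
 [  0.  323.6 212. ]
 [  0.    0.    1. ]]
```

```bash
python3 - <<'E'
from h import *
s,M=tool();print(M[:3,:3].round(3)); print(go([440,285,230]).round(0), s['qpos'])
E
```

```text
[[ 0.     0.372  0.928]
 [ 0.     0.928 -0.372]
 [-1.     0.     0.   ]]
[  1. -97. 303.] [ 1.06221557e+00  4.80002197e-02  9.92100471e-02  1.62196900e+00
 -3.07608794e-05  1.44301425e+00]
```

```bash
python3 -m pendant '{"claw":[0.085,0.085,0.085,0.085,0.085,0.085,0.085,0.085,0.06,0.06,0.06,0.06,0.06,0.06,0.06,0.06,0.06,0.06,0.06,0.06],"delta_pos":[[0,-0.012,0.038],[0,-0.012,0.038],[0,-0.012,0.038],[0,-0.012,0.038],[0,-0.012,0.038],[0,-0.012,0.038],[0,-0.012,0.038],[0,-0.012,0.038],[0,0,0],[0,0,0],[0,0,0],[0,0,0],[0,0,0],[0,0,0],[0,0,0],[0,0,0],[0,0,0],[0,0,0],[0,0,0],[0,0,0]],"angular":[[0,0,0],[0,0,0],[0,0,0],[0,0,0],[0,0,0],[0,0,0],[0,0,0],[0,0,0],[-8.5,0,0],[-8.5,0,0],[-8.5,0,0],[-8.5,0,0],[-8.5,0,0],[-8.5,0,0],[-8.5,0,0],[-8.5,0,0],[-8.5,0,0],[-8.5,0,0],[-8.5,0,0],[0,0,0]]}'
python3 - <<'E'
from h import *
np.set_printoptions(precision=1,suppress=True)
s,M=tool(); print(M[:3,:3].round(3),s['ee_pos'],s['qpos'])
for c in('scene','wrist'):
    f=frame(c)
    for t in('slot','driver_handle','awl_handle','hole_a'):
        for x in bot.mark_of(c,t)[:2]: print(c,t,x['uv'],x['score'])
    save(f,c+'1.png')
E
```

```text
t: 3.6
ee_pos: [453.1, 277.4, 230.0]
orientation: [0.567, -0.423, 0.566, 0.423]
ft_force: [0.2, -0.1, 0.8]
grip_width: 60.0
[[ 0.  -1.   0.3]
 [ 0.   0.3  1. ]
 [-1.  -0.   0. ]] [453.1 277.4 230. ] [ 0.4  0.1  0.1  1.6  0.  -0.9]
scene slot [321.1, 204.6] 0.42
scene driver_handle [233.4, 240.9] 0.56
scene awl_handle [262.4, 227.5] 0.71
scene awl_handle [227.0, 224.9] 0.3
scene hole_a [261.0, 239.7] 0.97
scene hole_a [231.5, 251.3] 0.58
wrist driver_handle [212.6, 231.8] 0.64
wrist awl_handle [201.4, 163.4] 0.83
wrist awl_handle [127.6, 218.5] 0.4
wrist hole_a [211.9, 157.2] 0.87
wrist hole_a [219.5, 220.7] 0.66
```

View pics/wrist1.png

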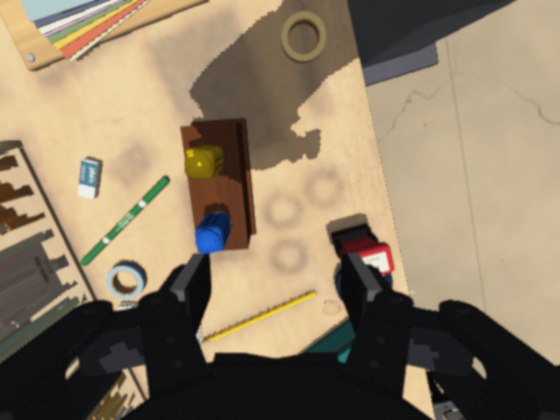

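The wrist view shows the blue handle at about (212,233), the awl at (203,162) and the block between (185,122) and (250,248). Now I'll triangulate and get the orientation.

```bash
python3 - <<'E'
from h import *
np.set_printoptions(precision=1,suppress=True)
F={c:frame(c) for c in('side','scene','wrist')}
def T(n,**k):
    rs=[ray(F[c],uv) for c,uv in k.items()]; p=tri(rs); print(n,p,{c:(proj(F[c],p)-uv).round(1).tolist() for c,uv in k.items()}); return p
T('drv',side=(241.9,257.2),scene=(233.4,240.9),wrist=(212.6,231.8))
T('awl',side=(261,235.1),scene=(262.4,227.5),wrist=(201.4,163.4))
T('hd',side=(241.9,268.6),scene=(231.5,251.3),wrist=(219.5,220.7))
T('ha',side=(266.3,247.8),scene=(261,239.7),wrist=(211.9,157.2))
T('slot',side=(293,193.5),scene=(321.1,204.6))
# block top corners from wrist picture at z=62
f=F['wrist']
for uv in((182,126),(236,121),(250,247),(197,253)): print(at_z(f,uv,62)[:2])
im=f['color'][90:270,150:290,::-1]; cv2.imwrite('pics/c1.png',np.hstack([cv2.resize(im,None,fx=3,fy=3,interpolation=cv2.INTER_CUBIC),cv2.resize(F['side']['color'][150:310,200:320,::-1],(360,540),interpolation=cv2.INTER_CUBIC)]))
E
```

```text
drv [515.1 286.9  93.9] {'side': [0.2, -0.5], 'scene': [-1.0, 0.2], 'wrist': [0.7, -1.4]}
awl [502.4 224.6  95.3] {'side': [0.3, -2.1], 'scene': [-2.3, 1.5], 'wrist': [1.3, -3.3]}
hd [516.6 288.3  64.2] {'side': [0.2, 0.4], 'scene': [1.1, 0.1], 'wrist': [-1.6, 2.0]}
ha [497.9 226.   65.2] {'side': [-2.2, -1.7], 'scene': [0.4, 1.2], 'wrist': [2.8, -0.5]}
slot [498.5  36.6  49. ] {'side': [-0.4, -2.6], 'scene': [-0.4, 2.3]}
[518.3 190.8]
[468.9 200.9]
[494.3 322.7]
[548.6 313.5]
```

View pics/c1.png

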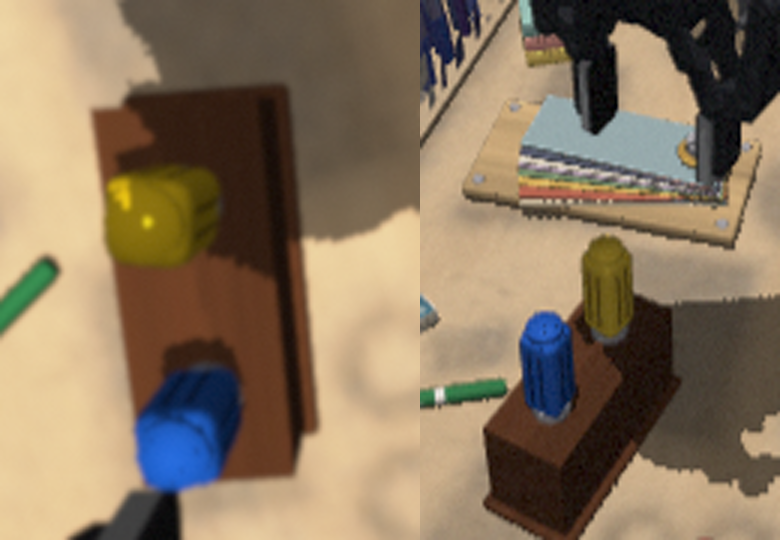

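```bash
python3 -m pendant '{"claw":[0.06,0.06,0.06,0.06],"delta_pos":[[0.015,-0.0185,0.01],[0.015,-0.0185,0.01],[0.015,-0.0185,0.01],[0,0,0]],"angular":[[0,0,0],[0,0,0],[0,0,0],[-5.3,0,0]]}'
python3 - <<'E'
from h import *
np.set_printoptions(precision=1,suppress=True)
s,M=tool(); print(M[:3,:3].round(3),s['ee_pos'])
f=frame('wrist')
for t in('driver_handle','hole_a'):
    for x in bot.mark_of('wrist',t)[:2]: print(t,x['uv'],x['score'])
for p in((514.9,287.5,93),(514.9,287.5,124)): print(proj(f,p))
u,v=proj(f,(514.9,287.5,110)).astype(int)
im=f['color'][v-80:v+80,u-110:u+110,::-1]; cv2.imwrite('pics/c2.png',cv2.resize(im,None,fx=3.5,fy=3.5,interpolation=cv2.INTER_CUBIC)); print(u,v)
E
```

```text
t: 4.65
ee_pos: [517.3, 291.4, 185.4]
orientation: [0.548, -0.449, 0.544, 0.449]
ft_force: [0.2, 0.6, -0.0]
grip_width: 59.9
[[ 0.  -1.   0.2]
 [ 0.   0.2  1. ]
 [-1.  -0.   0. ]] [517.3 291.4 185.4]
driver_handle [276.5, 210.3] 0.8
hole_a [278.3, 201.3] 0.81
[278.7 209.4]
[279.  221.5]
278 215
```

View pics/c2.png

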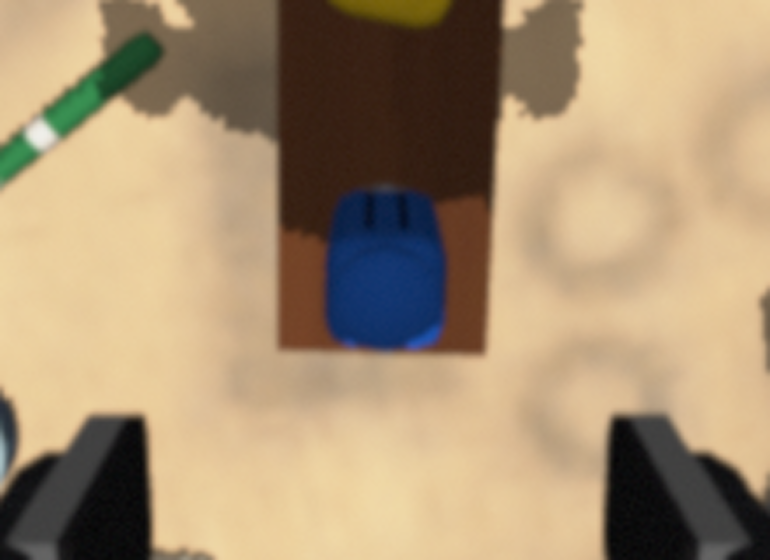

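The handle flats line up with the tool axes (handle at crop (386,270)). I'm descending to grip it.

```bash
python3 -m pendant '{"claw":[0.06,0.06,0.06,0.06,0.06,0.0,0.0,0.0,0.0,0.0,0.0,0.0],"delta_pos":[[0.01,0.001,-0.005],[0.035,0,0],[0.035,0,0],[0.025,0,0],[0,0,0],[0,0,0],[0,0,0],[0,0,0],[0,0,0],[0,0,0],[0,0,0],[0,0,0]],"angular":[[0,0,0],[0,0,0],[0,0,0],[0,0,0],[0,0,0],[0,0,0],[0,0,0],[0,0,0],[0,0,0],[0,0,0],[0,0,0],[0,0,0]]}'
```

```text
t: 6.0
ee_pos: [518.0, 290.9, 94.2]
orientation: [0.558, -0.447, 0.54, 0.444]
ft_force: [-1.2, -0.2, -2.0]
grip_width: 23.2
```

```bash
python3 -m pendant '{"claw":[0.045,0.045,0.045,0.045,0.045,0.045,0.045,0.0,0.0,0.0,0.0,0.0,0.0],"delta_pos":[[0,0,0],[0,0,0],[0,0,0],[0.006,0,-0.002],[0.006,0,-0.002],[0.004,0,0],[0,0,0],[0,0,0],[0,0,0],[0,0,0],[0,0,0],[0,0,0],[0,0,0]],"angular":[[0,0,0],[0,0,0],[0,0,0],[0,0,0],[0,0,0],[0,0,0],[0,0,0],[0,0,0],[0,0,0],[0,0,0],[0,0,0],[0,0,0],[0,0,0]]}'; python3 -c "
from h import *
s,M=tool();print(s['ee_pos'],M[:3,:3].round(3),R.from_matrix(M[:3,:3]).as_quat(),s['wrist_torque'])"
```

```text
t: 7.3
ee_pos: [518.4, 287.3, 78.2]
orientation: [0.559, -0.447, 0.539, 0.444]
ft_force: [-0.0, 0.5, 0.5]
grip_width: 23.4
[518.36331753 287.29198831  78.17739514] [[ 0.024 -0.978  0.205]
 [ 0.015  0.206  0.978]
 [-1.    -0.021  0.02 ]] [-0.44689696  0.53893233  0.44426146  0.55898731] [0.01261147 0.29469572 0.01239577]
```

```bash
python3 -m pendant '{"claw":[0,0,0,0,0,0,0],"delta_pos":[[-0.01,0,0],[-0.02,0,0],[-0.025,0,0],[-0.03,0,0],[-0.03,0,0],[-0.025,0,0],[0,0,0]],"angular":[[0,0,0],[0,0,0],[0,0,0],[0,0,0],[0,0,0],[0,0,0],[0,0,0]]}'; python3 - <<'E'
from h import *
np.set_printoptions(precision=3,suppress=True)
s,M=tool();print(s['ee_pos'],M[:3,:3],s['ft_force'],s['wrist_torque'],s['qpos'])
F={}
for c in('side','scene','wrist'):
    F[c]=frame(c);
    for t in('driver_handle','driver_tip'):
        r=bot.mark_of(c,t); print(c,t,[(x['uv'],round(x['score'],2)) for x in r[:2]])
P=M[:3,3]
def crop(f,p,h=110):
    u,v=proj(f,p).astype(int); u=min(max(u,h),560-h);v=min(max(v,h),420-h);print(u,v)
    return cv2.resize(f['color'][v-h:v+h,u-h:u+h,::-1],(400,400),interpolation=cv2.INTER_CUBIC)
p=P-[0,0,20]
cv2.imwrite('pics/c3.png',np.hstack([crop(F['side'],p,60),crop(F['wrist'],p,100)]))
E
```

```text
t: 8.0
ee_pos: [516.3, 284.1, 225.4]
orientation: [0.56, -0.448, 0.538, 0.442]
ft_force: [-0.6, 0.2, -0.6]
grip_width: 23.1
[516.324 284.101 225.427] [[ 0.029 -0.978  0.207]
 [ 0.013  0.207  0.978]
 [-0.999 -0.025  0.019]] [-0.595  0.222 -0.568] [ 0.018 -0.014  0.036] [ 0.389  0.181  0.231  1.59   0.001 -0.974]
side driver_handle [([235.8, 187.3], 0.64)]
side driver_tip [([238.3, 228.2], 0.77), ([263.5, 246.0], 0.47)]
scene driver_handle [([229.6, 183.8], 0.74)]
scene driver_tip [([232.4, 220.2], 0.62)]
wrist driver_handle [([276.2, 282.6], 0.62)]
wrist driver_tip [([276.0, 223.0], 0.6), ([274.5, 134.2], 0.16)]
237 204
270 261
```

View pics/c3.png

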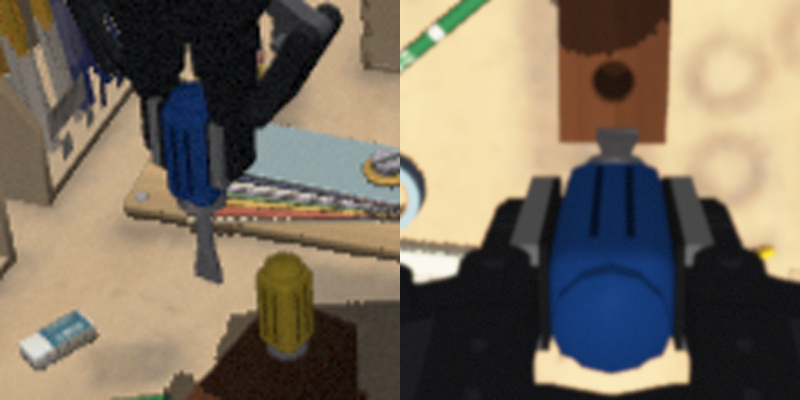

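Driver lifted. The blade is wide along tool y. Going to the screw, offset so the wrist camera sees the slot.

```bash
python3 -m pendant '{"claw":[0,0,0,0,0,0,0,0,0],"delta_pos":[[0,-0.0065,-0.0405],[0,-0.0065,-0.0405],[0,-0.0065,-0.0405],[0,-0.0065,-0.0405],[0,-0.0065,-0.0405],[0.02,0,0],[0.02,0,0],[0.02,0,0],[0,0,0]],"angular":[[0,0,0],[0,0,0],[0,0,0],[0,0,0],[0,0,0],[0,0,0],[0,0,0],[0,0,0],[0,0,0]]}'; python3 - <<'E'
from h import *
np.set_printoptions(precision=3,suppress=True)
s,M=tool();print(s['ee_pos'],M[:3,:3],s['qpos'])
f=frame('wrist')
for t in('driver_handle','driver_tip','slot','fan_centre'):
    r=bot.mark_of('wrist',t); print(t,[(x['uv'],round(x['score'],2)) for x in r[:2]])
save(f,'w4.png')
r=bot.mark_of('wrist','slot')
cv2.imwrite('pics/c4.png',cv2.resize(f['color'][70:270,175:385,::-1],None,fx=3,fy=3,interpolation=cv2.INTER_CUBIC))
E
```

```text
t: 9.35
ee_pos: [502.2, 70.3, 148.7]
orientation: [0.554, -0.446, 0.544, 0.445]
ft_force: [0.0, 0.7, -0.9]
grip_width: 23.9
[502.194  70.347 148.682] [[ 0.012 -0.978  0.206]
 [ 0.007  0.206  0.978]
 [-1.    -0.01   0.009]] [ 0.003 -0.016 -0.129  1.445  0.007 -1.36 ]
driver_handle [([277.7, 283.0], 0.71)]
driver_tip [([278.1, 225.6], 0.86)]
slot [([267.3, 163.2], 0.61)]
fan_centre [([205.4, 175.6], 0.98)]
```

View pics/c4.png

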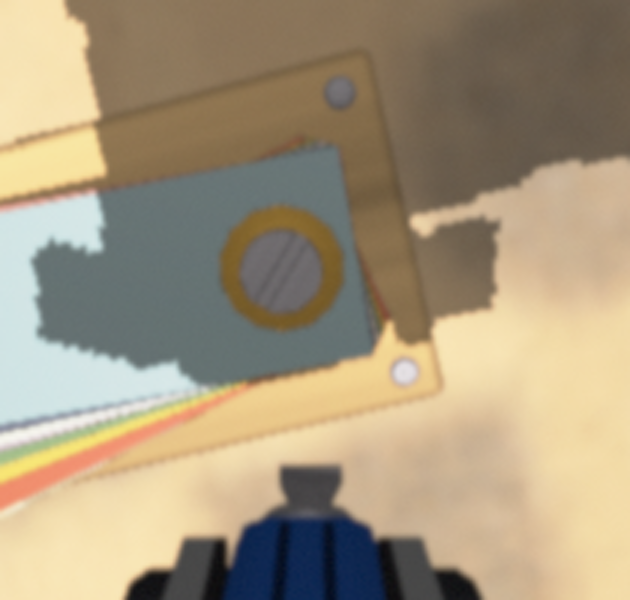

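The slot centre is at image (269,160), with the slot running about 55° ccw of the blade's image line. The tip end is at (278,226). Next I'll compute the slot pose and the tip offset.

```bash
cat > m.py <<'E'
from h import *
np.set_printoptions(precision=2,suppress=True)
s,M=tool(); F={c:frame(c) for c in('side','scene','wrist')}
k={}
for c in('side','scene'):
    r=bot.mark_of(c,'slot'); print(c,[(x['uv'],round(x['score'],2)) for x in r[:2]])
    if r: k[c]=r[0]['uv']
k['wrist']=(269,160.3)
p=tri([ray(F[c],k[c]) for c in k]);print('slot',p,{c:(proj(F[c],p)-k[c]).round(1) for c in k})
f=F['wrist']
for z in(45,49,53): print(z,at_z(f,k['wrist'],z))
q=lambda x,y:at_z(f,(175+x/3,70+y/3),p[2])
d=q(305,237)-q(258,305); print('slot yaw',np.degrees(np.arctan2(d[1],d[0])),'tool y yaw',np.degrees(np.arctan2(M[1,1],M[0,1])))
print('washer dia',np.linalg.norm(q(219,268)-q(345,268)),'head',np.linalg.norm(q(239,271)-q(325,271)))
H=np.array(f['hand_eye']); f2=dict(f,wc=H)
for uv,L in(((278.2,226),66),((277,283),-15)):
    o,dd=ray(f2,uv); t=(L-o[0])/dd[0]; print('in tool',o+t*dd)
E
python3 m.py
```

```text
side [([291.6, 190.8], 0.64), ([293.3, 205.8], 0.52)]
scene []
slot [503.65  31.71  44.71] {'side': array([-0.6, -0.1]), 'wrist': array([ 1.6, -0.8])}
45 [504.99  31.98  45.  ]
49 [504.74  31.56  49.  ]
53 [504.49  31.14  53.  ]
slot yaw -136.86858335041723 tool y yaw 168.14768240641465
washer dia 32.28918593549128 head 22.05625787520694
in tool [66.    1.44  0.02]
in tool [-15.     0.27   0.18]
```

```bash
python3 -m pendant '{"claw":[0,0,0,0,0,0,0,0,0],"delta_pos":[[0.01,0.0105,-0.0225],[0.01,0,0],[0,0,0],[0,0,0],[0,0,0],[0,0,0],[0,0,0],[0,0,0],[0,0,0]],"angular":[[0,0,0],[-7.9,0,0],[-7.9,0,0],[-7.9,0,0],[-7.9,0,0],[-7.9,0,0],[-7.9,0,0],[-7.6,0,0],[0,0,0]]}'; python3 - <<'E'
from h import *
np.set_printoptions(precision=3,suppress=True)
s,M=tool();print(s['ee_pos'],M[:3,:3],s['qpos'])
f=frame('wrist')
for t in('driver_tip','slot'):
    r=bot.mark_of('wrist',t); print(t,[(x['uv'],round(x['score'],2)) for x in r[:2]])
cv2.imwrite('pics/c5.png',cv2.resize(f['color'][110:260,190:370,::-1],None,fx=4,fy=4,interpolation=cv2.INTER_CUBIC))
E
```

```text
t: 10.8
ee_pos: [490.7, 50.7, 133.2]
orientation: [-0.273, 0.661, -0.263, -0.648]
ft_force: [0.1, -0.3, -0.8]
grip_width: 23.6
[490.699  50.672 133.211] [[ 0.022 -0.702 -0.712]
 [ 0.007 -0.712  0.702]
 [-1.    -0.02  -0.011]] [-0.038 -0.059 -0.203  1.405  0.007 -2.401]
driver_tip [([276.5, 223.4], 0.59), ([232.1, 137.1], 0.27)]
slot [([287.1, 190.5], 0.94)]
```

View pics/c5.png

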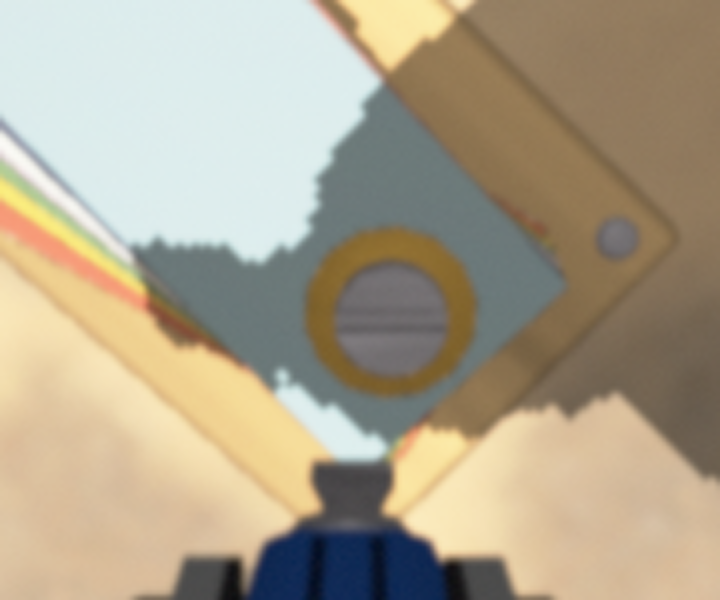

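```bash
python3 - <<'E'
from h import *
np.set_printoptions(precision=2,suppress=True)
f=frame('wrist'); H=np.array(f['hand_eye']); f2=dict(f,wc=H)
def at(uv,L):
    o,d=ray(f2,uv); return o+d*(L-o[0])/d[0]
print('tip edge',at((278,226),66),at((278,226),68))
for z in(44,46,48,50): print(z,at((287.75,190),133.2-z), at_z(f,(287.75,190),z))
w=[at((x/4+190,y/4+110),133.2-36) for x,y in((306,312),(477,312),(391,228),(391,396))];print('washer',np.linalg.norm(w[0]-w[1]),np.linalg.norm(w[2]-w[3]),(w[0]+w[1])/2,(w[2]+w[3])/2)
h=[at((x/4+190,y/4+110),133.2-46) for x,y in((333,318),(448,318))];print('head',np.linalg.norm(h[0]-h[1]))
E
```

```text
tip edge [66.    1.52 -0.26] [68.    1.54  0.37]
44 [ 89.2    8.74 -20.31] [501.    30.72  44.  ]
46 [ 87.2    8.67 -20.71] [501.29  30.48  46.  ]
48 [ 85.2    8.59 -21.1 ] [501.58  30.25  48.  ]
50 [ 83.2    8.51 -21.5 ] [501.87  30.01  50.  ]
washer 32.062474773421485 31.9959089708278 [ 97.2    9.13 -20.26] [ 97.2    9.04 -19.99]
head 20.685070094608076
```

```bash
python3 -m pendant '{"claw":[0,0,0,0,0],"delta_pos":[[0,0.0035,-0.0105],[0,0.0036,-0.011],[0.006,0,0],[0.006,0,0],[0,0,0]],"angular":[[0,0,0],[0,0,0],[0,0,0],[0,0,0],[0,0,0]]}'; python3 - <<'E'
from h import *
np.set_printoptions(precision=3,suppress=True)
s,M=tool();print(s['ee_pos'],M[:3,:3],s['wrist_torque'])
f=frame('wrist')
for t in('driver_tip','slot'):
    r=bot.mark_of('wrist',t); print(t,[(x['uv'],round(x['score'],2)) for x in r[:2]])
g=frame('side'); print(proj(g,(501.5,30.3,46)))
u,v=proj(g,(501.5,30.3,46)).astype(int)
a=cv2.resize(f['color'][175:260,240:320,::-1],(480,510),interpolation=cv2.INTER_CUBIC)
b=cv2.resize(g['color'][v-50:v+35,u-25:u+28,::-1],(318,510),interpolation=cv2.INTER_CUBIC)
cv2.imwrite('pics/c6.png',np.hstack([a,b]))
E
```

```text
t: 11.5
ee_pos: [502.6, 27.9, 120.2]
orientation: [-0.275, 0.66, -0.265, -0.647]
ft_force: [-1.3, 0.6, -0.9]
grip_width: 23.3
[502.566  27.923 120.155] [[ 0.022 -0.706 -0.708]
 [ 0.006 -0.708  0.707]
 [-1.    -0.02  -0.012]] [0.021 0.013 0.05 ]
driver_tip [([279.2, 224.2], 0.93)]
slot [([278.3, 224.7], 0.65), ([272.5, 230.6], 0.56)]
[292.101 190.042]
```

View pics/c6.png

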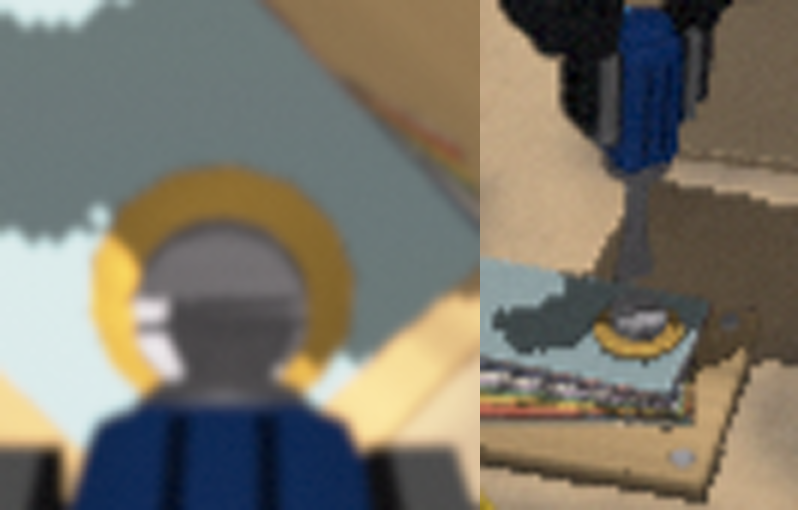

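```bash
python3 - <<'E'
from h import *
np.set_printoptions(precision=2,suppress=True)
f=frame('wrist'); f2=dict(f,wc=np.array(f['hand_eye']))
def at(uv,L):
    o,d=ray(f2,uv); return o+d*(L-o[0])/d[0]
for z in(44,46,48): print(z,at((277,226.8),120.2-z))
print(at((278,226),66), at_z(f,(277,226.8),46))
E
```

```text
44 [76.2   0.9   3.55]
46 [74.2   0.89  2.92]
48 [72.2   0.88  2.28]
[66.    1.52 -0.26] [502.1   30.46  46.  ]
```

```bash
python3 -m pendant '{"claw":[0,0,0,0,0],"delta_pos":[[0,-0.001,0.0022],[0.002,0,0],[0.002,0,0],[0.002,0,0],[0,0,0]],"angular":[[0,0,0],[0,0,0],[0,0,0],[0,0,0],[0,0,0]]}'
python3 -m pendant '{"claw":[0,0,0],"delta_pos":[[0.0015,0,0],[0.0015,0,0],[0,0,0]],"angular":[[0,0,0],[0,0,0],[0,0,0]]}'
```

```text
t: 12.25
ee_pos: [502.8, 31.4, 116.0]
orientation: [-0.275, 0.661, -0.264, -0.646]
ft_force: [-0.6, -0.4, -0.9]
grip_width: 23.5
t: 12.55
ee_pos: [502.9, 31.4, 112.6]
orientation: [-0.275, 0.661, -0.264, -0.646]
ft_force: [0.3, -1.1, -0.2]
grip_width: 23.1
```

```bash
python3 -m pendant '{"claw":[0,0,0,0],"delta_pos":[[0.001,0.001,0],[0.0015,0,0],[0.0015,0,0],[0,0,0]],"angular":[[0,0,0],[0,0,0],[0,0,0],[0,0,0]]}'
python3 -m pendant '{"claw":[0,0,0],"delta_pos":[[0.001,0,0],[0.001,0,0],[0,0,0]],"angular":[[0,0,0],[0,0,0],[0,0,0]]}'
```

```text
t: 12.95
ee_pos: [502.6, 30.6, 110.2]
orientation: [-0.275, 0.662, -0.264, -0.645]
ft_force: [-0.0, 0.2, 0.0]
grip_width: 23.3
t: 13.25
ee_pos: [502.9, 30.5, 110.2]
orientation: [-0.275, 0.662, -0.264, -0.645]
ft_force: [-0.6, 0.5, 0.4]
grip_width: 23.0
```

```bash
python3 -m pendant '{"claw":[0,0],"delta_pos":[[0.0025,0,0],[0.0025,0,0]],"angular":[[0,0,0],[0,0,0]]}'
python3 -m pendant '{"claw":[0,0],"delta_pos":[[0.0025,0,0],[0.0025,0,0]],"angular":[[0,0,0],[0,0,0]]}'
```

```text
t: 13.45
ee_pos: [503.4, 30.4, 109.4]
orientation: [-0.275, 0.663, -0.264, -0.644]
ft_force: [-6.4, 0.1, 16.5]
grip_width: 23.2
t: 13.65
ee_pos: [503.3, 30.4, 109.6]
orientation: [-0.276, 0.664, -0.264, -0.643]
ft_force: [-5.2, -0.1, 12.8]
grip_width: 23.5
```

```bash
cat > st.py <<'E'
from h import *
a=[]
for i in range(4):
    s,M=tool(); a.append(np.r_[s['ft_force'],s['wrist_torque'],s['ee_pos'][:],np.degrees(np.arctan2(M[1,1],M[0,1])),s['qpos'][5]])
    if i<3: bot.grab_frame('wrist')
a=np.array(a); np.set_printoptions(precision=3,suppress=True)
print(s['t'],'F',a[:,:3].mean(0),'T',a[:,3:6].mean(0),a[:,5],'P',a[-1,6:9],'yaw %.1f q6 %.3f tilt %s'%(a[-1,9],a[-1,10],M[:2,0]))
E
python3 -m pendant '{"claw":[0,0,0],"delta_pos":[[-0.001,0,0],[0,0,0],[0,0,0]],"angular":[[0,0,0],[3,0,0],[3,0,0]]}'; python3 st.py
```

```text
t: 13.95
ee_pos: [503.9, 30.4, 110.5]
orientation: [-0.311, 0.649, -0.298, -0.627]
ft_force: [0.6, 0.2, -0.7]
grip_width: 23.3
14.1 F [-0.002  0.062 -0.992] T [-0.004  0.027 -0.008] [-0.053 -0.001 -0.009  0.032] P [503.676  30.458 110.308] yaw -140.8 q6 -2.331 tilt [0.035 0.004]
```

```bash
python3 -m pendant '{"claw":[0,0,0],"delta_pos":[[-0.002,0,0],[0,0.001,0.001],[0,0,0]],"angular":[[-4,0,0],[0,-0.6,0.7],[0,0,0]]}'; python3 st.py; python3 - <<'E'
from h import *
f=frame('wrist')
for t in('driver_tip','slot'):
    r=bot.mark_of('wrist',t); print(t,[(x['uv'],round(x['score'],2)) for x in r[:2]])
g=frame('side')
u,v=proj(g,(501.5,30.3,46)).astype(int)
a=cv2.resize(f['color'][190:250,250:305,::-1],(550,600),interpolation=cv2.INTER_CUBIC)
b=cv2.resize(g['color'][v-35:v+25,u-12:u+13,::-1],(250,600),interpolation=cv2.INTER_CUBIC)
cv2.imwrite('pics/c7.png',np.hstack([a,b]))
E
```

```text
t: 14.4
ee_pos: [501.6, 30.5, 110.6]
orientation: [-0.283, 0.654, -0.277, -0.645]
ft_force: [0.2, 0.4, -0.8]
grip_width: 23.2
14.55 F [ 0.036  0.168 -1.106] T [-0.022  0.02   0.007] [-0.026  0.002  0.019  0.03 ] P [501.592  30.52  110.819] yaw -136.6 q6 -2.404 tilt [0.016 0.004]
driver_tip [([278.5, 224.3], 0.88)]
slot [([278.6, 229.9], 0.88)]
```

View pics/c7.png

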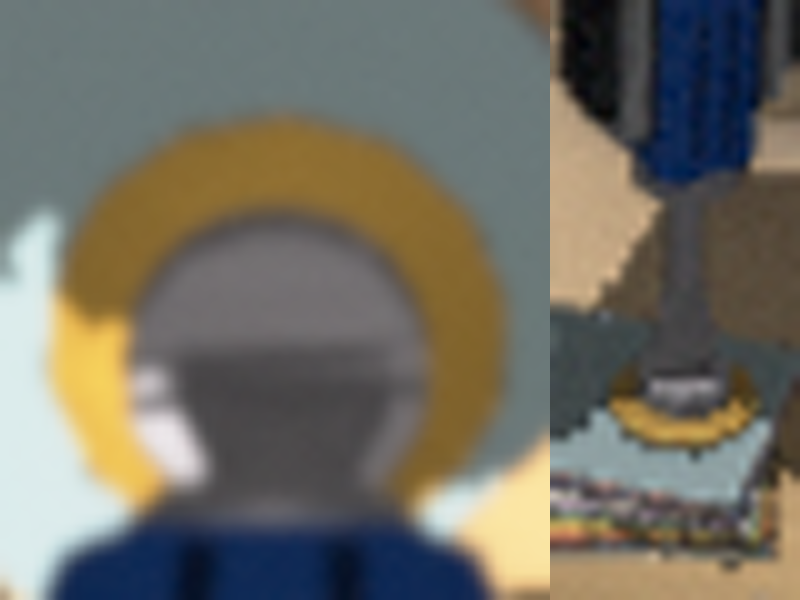

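Blade and slot now coincide in the picture (blade centre x≈282 and head centre 279 in the crop; slot row ≈375 and blade edge ≈360, which puts the blade centre on the slot). Pressing down.

```bash
python3 -m pendant '{"claw":[0,0],"delta_pos":[[0.002,0,0],[0.002,0,0]],"angular":[[0,0,0],[0,0,0]]}';python3 -m pendant '{"claw":[0,0],"delta_pos":[[0.002,0,0],[0.0015,0,0]],"angular":[[0,0,0],[0,0,0]]}'; python3 st.py
```

```text
t: 14.95
ee_pos: [502.3, 30.4, 109.2]
orientation: [-0.284, 0.655, -0.276, -0.644]
ft_force: [-4.4, -0.2, 12.8]
grip_width: 23.4
t: 15.15
ee_pos: [502.2, 30.4, 109.5]
orientation: [-0.284, 0.656, -0.276, -0.643]
ft_force: [-3.3, 0.3, 5.5]
grip_width: 23.3
15.3 F [-3.39 -0.04  6.11] T [ 0.049  0.834 -0.021] [-0.023  0.01  -0.043 -0.03 ] P [502.147  30.45  109.434] yaw -136.6 q6 -2.403 tilt [0.021 0.003]
```

```bash
python3 -m pendant '{"claw":[0,0],"delta_pos":[[0.001,0,0],[0.001,0,0]],"angular":[[3,0,0],[3,0,0]]}'; python3 st.py
```

```text
t: 15.5
ee_pos: [502.3, 30.6, 109.8]
orientation: [-0.319, 0.64, -0.31, -0.627]
ft_force: [-0.3, -0.0, 3.0]
grip_width: 23.4
15.65 F [-1.347  0.244  3.865] T [0.045 0.448 0.005] [ 0.044  0.021 -0.016 -0.029] P [502.439  30.531 109.704] yaw -142.6 q6 -2.298 tilt [0.022 0.003]
```

```bash
python3 -m pendant '{"claw":[0,0],"delta_pos":[[0.001,0,0],[0.001,0,0]],"angular":[[3,0,0],[3,0,0]]}'; python3 st.py
```

```text
t: 15.85
ee_pos: [502.8, 30.7, 109.7]
orientation: [-0.352, 0.623, -0.341, -0.609]
ft_force: [-1.3, 0.7, 5.6]
grip_width: 23.6
16.0 F [-1.604  0.604  5.716] T [0.054 0.53  0.037] [0.022 0.038 0.028 0.059] P [502.958  30.613 109.751] yaw -148.6 q6 -2.195 tilt [0.024 0.003]
```

```bash
python3 -m pendant '{"claw":[0,0],"delta_pos":[[0.001,0,0],[0.001,0,0]],"angular":[[3,0,0],[3,0,0]]}'; python3 st.py
```

```text
t: 16.2
ee_pos: [503.6, 30.6, 109.8]
orientation: [-0.384, 0.605, -0.372, -0.59]
ft_force: [-1.8, -0.4, 5.6]
grip_width: 23.2
16.35 F [-1.689 -0.005  5.283] T [0.014 0.435 0.019] [ 0.037  0.036  0.026 -0.023] P [503.772  30.591 109.86 ] yaw -154.5 q6 -2.091 tilt [0.027 0.003]
```

```bash
python3 -m pendant '{"claw":[0,0,0,0,0],"delta_pos":[[-0.0015,0,0],[0,0,0],[0,0,0],[0,0.0016,0.0015],[0,0,0]],"angular":[[-6.7,0,0],[-6.7,0,0],[-6.7,0,0],[0,-0.45,0.45],[0,0,0]]}'; python3 st.py; python3 - <<'E'
from h import *
f=frame('wrist'); im=np.mean([bot.grab_frame('wrist')['color'].astype(float) for _ in range(4)],0)
print(im[214:236,[266,267,268,272,278,284,289,290]].mean(2).astype(int))
a=cv2.resize(im[205:240,258:300,::-1],(720,600),interpolation=cv2.INTER_CUBIC)
cv2.imwrite('pics/c8.png',np.clip(a*1.5,0,255))
E
```

```text
t: 16.85
ee_pos: [501.6, 30.4, 109.7]
orientation: [-0.265, 0.661, -0.259, -0.652]
ft_force: [-0.6, 0.4, 0.9]
grip_width: 23.5
17.0 F [-0.575  0.572  0.408] T [0.055 0.146 0.027] [0.045 0.006 0.014 0.046] P [501.49   30.438 109.736] yaw -133.5 q6 -2.458 tilt [0.015 0.003]
[[ 92  89  86  90 103  87  96  96]
 [ 88  85  87 104 110  95  94  95]
 [ 85  89  96 111 113 106  89  93]
 [ 88  98 107 114 115 113  86  90]
 [ 96 105 111 113 114 114  87  88]
 [103 108 111 112 112 113  93  88]
 [107 109 110 111 112 113 100  91]
 [109 111 110 111 112 113 107  97]
 [110 110 111 111 113 113 112 104]
 [110 110 109 110 111 112 113 109]
 [107 105 103 103 104 105 111 109]
 [101  96  92  90  92  96 107 106]
 [ 99  91  82  77  81  88 104 107]
 [101  89  78  72  76  81 103 108]
 [ 96  85  75  70  72  74  96 101]
 [ 89  80  73  70  69  71  87  92]
 [104  87  75  72  70  72  87  92]
 [147 114  87  72  71  73  96 101]
 [194 154 111  73  73  74 105 107]
 [222 193 148  73  75  75 109 108]
 [229 219 184  72  75  74 109 103]
 [228 226 207  72  75  73 105  98]][ WARN:0@3.550] global loadsave.cpp:1063 imwrite_ Unsupported depth image for selected encoder is fallbacked to CV_8U.
```

View pics/c8.png

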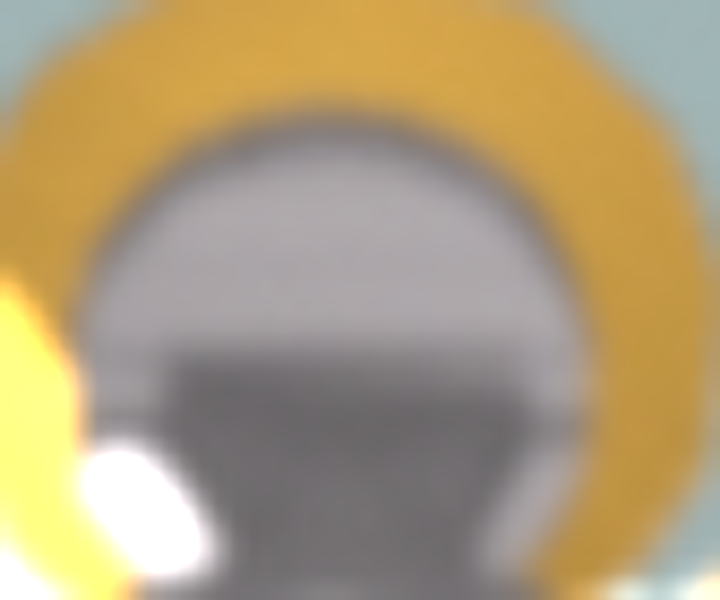

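The slot centre row is ≈227.4 and the blade's centre row is ≈227.3, so they are nearly aligned. Pressing made the tool drift about 0.6–0.9 mm in +x, so I'll press with a small counter-bias.

```bash
python3 -m pendant '{"claw":[0,0],"delta_pos":[[0.0015,0,0.0006],[0.0015,0,0.0004]],"angular":[[0,0,0],[0,0,0]]}'; python3 st.py;  python3 -m pendant '{"claw":[0,0],"delta_pos":[[0.001,0,0.0008],[0.001,0,0.0008]],"angular":[[0,0,0],[0,0,0]]}'; python3 st.py
```

```text
t: 17.45
ee_pos: [501.1, 31.2, 107.0]
orientation: [-0.265, 0.662, -0.259, -0.652]
ft_force: [1.3, -0.4, -0.8]
grip_width: 23.4
17.6 F [ 0.351 -0.021 -1.18 ] T [ 0.015  0.016 -0.018] [-0.015 -0.04  -0.022  0.004] P [500.959  31.153 106.872] yaw -133.5 q6 -2.457 tilt [0.016 0.003]
t: 17.8
ee_pos: [500.8, 31.7, 106.0]
orientation: [-0.265, 0.663, -0.259, -0.651]
ft_force: [-1.0, -1.0, 5.9]
grip_width: 23.5
17.95 F [-0.826 -1.236  4.795] T [-0.374  0.228 -0.032] [-0.067 -0.04  -0.009 -0.012] P [500.706  31.66  105.978] yaw -133.5 q6 -2.455 tilt [0.018 0.001]
```

Seated: it dropped about 3.7 mm onto the slot floor. Now turning clockwise with a light push.

```bash
python3 -m pendant '{"claw":[0,0,0,0],"delta_pos":[[0.001,0,0],[0.001,0,0],[0.0012,0,0],[0.0012,0,0]],"angular":[[5,0,0],[5,0,0],[5,0,0],[5,0,0]]}'; python3 st.py
```

```text
t: 18.35
ee_pos: [501.1, 31.4, 105.6]
orientation: [-0.38, 0.605, -0.372, -0.593]
ft_force: [-2.6, -0.8, 5.8]
grip_width: 23.8
18.5 F [-2.216 -0.453  5.974] T [-0.25   0.589  0.057] [0.061 0.041 0.09  0.036] P [501.109  31.443 105.564] yaw -154.0 q6 -2.097 tilt [0.021 0.   ]
```

```bash
python3 -m pendant '{"claw":[0,0,0,0],"delta_pos":[[0.001,0,0],[0.001,0,0],[0.001,0,0],[0.001,0,0]],"angular":[[6,0,0],[6,0,0],[6,0,0],[6,0,0]]}'; python3 st.py
```

```text
t: 18.9
ee_pos: [501.0, 31.0, 104.8]
orientation: [-0.5, 0.511, -0.49, -0.499]
ft_force: [-2.6, -1.7, 5.5]
grip_width: 23.4
19.05 F [-2.424 -0.921  5.403] T [-0.242  0.544  0.086] [0.109 0.111 0.101 0.024] P [500.951  30.943 104.751] yaw -178.6 q6 -1.667 tilt [ 0.022 -0.001]
```

```bash
sed -i 's/range(4)/range(6)/;s/i<3/i<5/' st.py; python3 -m pendant '{"claw":[0,0],"delta_pos":[[0.001,0,0],[0.001,0,0]],"angular":[[6,0,0],[6,0,0]]}'; python3 st.py; python3 -m pendant '{"claw":[0,0],"delta_pos":[[0.001,0,0],[0.001,0,0]],"angular":[[5,0,0],[5,0,0]]}'; python3 st.py
```

```text
t: 19.25
ee_pos: [500.8, 30.7, 104.4]
orientation: [0.551, -0.455, 0.54, 0.444]
ft_force: [-1.4, -0.7, 5.0]
grip_width: 23.0
19.5 F [-1.65  -0.704  5.396] T [-0.247  0.511  0.074] [0.14  0.098 0.043 0.016 0.104 0.046] P [500.834  30.681 104.361] yaw 169.3 q6 -1.456 tilt [ 0.022 -0.002]
t: 19.7
ee_pos: [500.7, 30.5, 104.3]
orientation: [0.589, -0.406, 0.577, 0.395]
ft_force: [-2.2, -0.6, 5.5]
grip_width: 23.6
19.95 F [-2.367 -1.089  5.882] T [-0.214  0.663  0.111] [0.137 0.075 0.097 0.098 0.132 0.13 ] P [500.661  30.546 104.222] yaw 159.2 q6 -1.280 tilt [ 0.022 -0.003]
```

```bash
python3 -m pendant '{"claw":[0,0],"delta_pos":[[0.001,0,0],[0.001,0,0]],"angular":[[2.5,0,0],[2.5,0,0]]}'; python3 st.py
```

```text
t: 20.15
ee_pos: [500.6, 30.4, 104.2]
orientation: [0.606, -0.38, 0.593, 0.37]
ft_force: [-2.0, -1.6, 6.5]
grip_width: 23.2
20.4 F [-1.673 -0.976  5.782] T [-0.176  0.62   0.119] [0.13  0.107 0.105 0.147 0.135 0.09 ] P [500.571  30.464 104.182] yaw 154.2 q6 -1.192 tilt [ 0.023 -0.003]
```

```bash
python3 st.py
```

```text
20.65 F [-2.169 -0.636  6.265] T [-0.179  0.612  0.133] [0.09  0.12  0.141 0.136 0.171 0.138] P [500.57   30.445 104.205] yaw 154.2 q6 -1.192 tilt [ 0.023 -0.003]
```

```bash
python3 -m pendant '{"claw":[0,0],"delta_pos":[[0.001,0,0],[0.001,0,0]],"angular":[[2.5,0,0],[2.5,0,0]]}'; python3 st.py; python3 st.py
```

```text
t: 20.85
ee_pos: [500.4, 30.4, 104.1]
orientation: [0.622, -0.354, 0.609, 0.343]
ft_force: [-1.4, 0.1, 6.2]
grip_width: 23.4
21.1 F [-2.203 -0.475  5.901] T [-0.214  0.627  0.117] [0.114 0.155 0.099 0.148 0.057 0.128] P [500.455  30.398 104.157] yaw 149.2 q6 -1.105 tilt [ 0.023 -0.003]
21.35 F [-2.127 -0.63   5.996] T [-0.197  0.6    0.144] [0.128 0.154 0.093 0.191 0.156 0.14 ] P [500.443  30.369 104.136] yaw 149.2 q6 -1.105 tilt [ 0.023 -0.003]
```

```bash
python3 -m pendant '{"claw":[0,0],"delta_pos":[[0.0011,0,0],[0.0011,0,0]],"angular":[[2.5,0,0],[2.5,0,0]]}'; python3 st.py; python3 st.py
```

```text
t: 21.55
ee_pos: [500.3, 30.3, 104.1]
orientation: [0.637, -0.326, 0.623, 0.316]
ft_force: [-2.3, -0.1, 5.9]
grip_width: 23.4
21.8 F [-2.76  -0.454  6.512] T [-0.172  0.686  0.151] [0.155 0.153 0.153 0.142 0.142 0.162] P [500.324  30.323 104.071] yaw 144.2 q6 -1.017 tilt [ 0.024 -0.004]
22.05 F [-2.814 -0.693  6.671] T [-0.194  0.668  0.158] [0.162 0.181 0.152 0.161 0.124 0.166] P [500.316  30.32  104.09 ] yaw 144.2 q6 -1.017 tilt [ 0.024 -0.004]
```

Torque averages 0.155 N m, which is snug. I'll ease back slightly within the slot's slack, then lift straight out.

```bash
python3 -m pendant '{"claw":[0,0],"delta_pos":[[0,0,0],[0,0,0]],"angular":[[-3,0,0],[0,0,0]]}'; python3 st.py; python3 -m pendant '{"claw":[0,0,0,0,0,0],"delta_pos":[[-0.003,0,0],[-0.004,0,0],[-0.006,0,0],[-0.02,0,0],[-0.03,0,0],[0,0,0]],"angular":[[0,0,0],[0,0,0],[0,0,0],[0,0,0],[0,0,0],[0,0,0]]}'; python3 st.py
```

```text
t: 22.25
ee_pos: [500.2, 30.3, 104.2]
orientation: [0.627, -0.344, 0.614, 0.334]
ft_force: [-0.2, -0.2, 1.0]
grip_width: 23.4
22.5 F [-0.567 -0.274  1.247] T [-0.184  0.084  0.061] [0.08  0.087 0.036 0.057 0.054 0.05 ] P [500.222  30.363 104.196] yaw 147.2 q6 -1.071 tilt [ 0.024 -0.004]
t: 23.1
ee_pos: [496.5, 31.7, 167.0]
orientation: [0.626, -0.341, 0.616, 0.335]
ft_force: [0.5, -0.1, -0.0]
grip_width: 23.5
23.35 F [ 0.149 -0.049 -1.098] T [ 0.008  0.035 -0.006] [-0.017 -0.006  0.007 -0.002  0.001 -0.022] P [492.911  31.822 160.669] yaw 147.2 q6 -1.069 tilt [ 0.007 -0.   ]
```

```bash
python3 -m pendant '{"claw":[0,0,0,0,0,0,0,0,0,0,0,0,0,0,0],"delta_pos":[[-0.03,0,0],[-0.035,0,0],[0,0.0166,0.0325],[0,0.0166,0.0325],[0,0.0166,0.0325],[0,0.0166,0.0325],[0,0.0166,0.0325],[0,0.0166,0.0325],[0,0.0166,0.0325],[0,0.0166,0.0325],[0,0,0],[0,0,0],[0,0,0],[0,0,0],[0,0,0]],"angular":[[0,0,0],[0,0,0],[0,0,0],[0,0,0],[0,0,0],[0,0,0],[0,0,0],[0,0,0],[0,0,0],[0,0,0],[-7,0,0],[-7,0,0],[-7,0,0],[0,0,0],[0,0,0]]}'; cat > v.py <<'E'
from h import *
np.set_printoptions(precision=3,suppress=True)
s,M=tool();print(s['ee_pos'],M[:3,:3],s['t'])
f=frame('wrist'); f2=dict(f,wc=np.array(f['hand_eye']))
def at(uv,L):
    o,d=ray(f2,uv); return o+d*(L-o[0])/d[0]
for t in('driver_tip','driver_handle','hole_a'):
    for x in bot.mark_of('wrist',t)[:3]:
        L=66 if 'tip' in t else (-15 if 'handle' in t else s['ee_pos'][2]-62)
        print(t,np.round(x['uv'],1),round(x['score'],2),'tool',at(x['uv'],L),'world62',at_z(f,x['uv'],62)[:2])
h=f['color'].astype(int)
save(f,'w9.png')
E
python3 v.py
```

```text
t: 24.85
ee_pos: [514.4, 332.6, 201.5]
orientation: [0.536, -0.444, 0.558, 0.452]
ft_force: [-0.3, -0.3, -0.9]
grip_width: 23.6
[514.426 332.589 201.48 ] [[-0.031 -0.98   0.197]
 [-0.01   0.198  0.98 ]
 [-0.999  0.029 -0.016]] 24.85
driver_tip [279.8 224.8] 0.98 tool [66.     2.481 -0.799] world62 [510.994 353.554]
hole_a [259.7 152.9] 0.65 tool [139.48  -13.949 -42.467] world62 [515.351 286.847]
hole_a [258.5  76. ] 0.62 tool [ 139.48   -14.121 -104.033] world62 [503.353 226.239]
```

```bash
python3 -m pendant '{"claw":[0,0,0,0,0,0],"delta_pos":[[0,0,0],[0,-0.0125,-0.0437],[0,0,0],[0.025,0,0],[0.025,0,0],[0,0,0]],"angular":[[0,-1.5,-2.8],[0,0,0],[0,0,0],[0,0,0],[0,0,0],[0,0,0]]}'; python3 v.py; python3 st.py
```

```text
t: 25.65
ee_pos: [521.7, 285.8, 153.3]
orientation: [0.559, -0.45, 0.538, 0.442]
ft_force: [-0.5, -0.9, -1.8]
grip_width: 23.4
[521.668 285.823 153.339] [[ 0.03  -0.979  0.203]
 [ 0.01   0.204  0.979]
 [-0.999 -0.028  0.016]] 25.65
driver_tip [279.1 223.9] 0.78 tool [66.     2.046 -1.467] world62 [523.439 293.44 ]
driver_handle [276.5 283.4] 0.88 tool [-15.      0.062   0.364] world62 [535.507 341.857]
hole_a [289.1 213. ] 0.9 tool [91.339  9.783 -2.142] world62 [514.401 286.527]
hole_a [152.6 276. ] 0.62 tool [ 91.339 -97.474  49.368] world62 [631.774 316.639]
26.1 F [-0.061 -0.051 -0.537] T [0.005 0.047 0.006] [-0.036  0.043  0.051 -0.008 -0.014 -0.001] P [524.188 287.21  157.962] yaw 168.3 q6 -0.977 tilt [0.038 0.013]
```

```bash
python3 -m pendant '{"claw":[0,0,0],"delta_pos":[[0,0,0],[0,0,0],[0,0,0]],"angular":[[0,0,0],[0,0,0],[0,0,0]]}'; python3 v.py; python3 st.py; python3 - <<'E'
import cv2
a=cv2.imread('pics/w9.png')[170:270,215:335]; cv2.imwrite('pics/c9.png',cv2.resize(a,None,fx=6,fy=6,interpolation=cv2.INTER_CUBIC))
E
```

```text
t: 26.4
ee_pos: [524.5, 287.5, 158.8]
orientation: [0.562, -0.452, 0.535, 0.441]
ft_force: [-0.3, -0.3, -1.4]
grip_width: 23.2
[524.51  287.536 158.791] [[ 0.039 -0.979  0.202]
 [ 0.013  0.202  0.979]
 [-0.999 -0.035  0.021]] 26.4
driver_tip [279.2 223.6] 0.74 tool [66.     2.117 -1.683] world62 [527.426 296.997]
driver_tip [278.2 226.8] 0.57 tool [66.     1.449  0.57 ] world62 [528.706 299.403]
driver_tip [125.8 141.1] 0.36 tool [ 66.    -94.604 -56.05 ] world62 [624.913 213.274]
driver_handle [276.8 286.2] 0.97 tool [-15.      0.198   1.694] world62 [540.136 349.499]
hole_a [291.5 209.2] 0.87 tool [96.791 11.822 -3.661] world62 [515.938 287.493]
26.85 F [-0.381 -0.067 -1.01 ] T [-0.009  0.055  0.015] [-0.002  0.003  0.026  0.032  0.003  0.029] P [524.426 287.444 158.583] yaw 168.3 q6 -0.977 tilt [0.038 0.013]
```

View pics/c9.png

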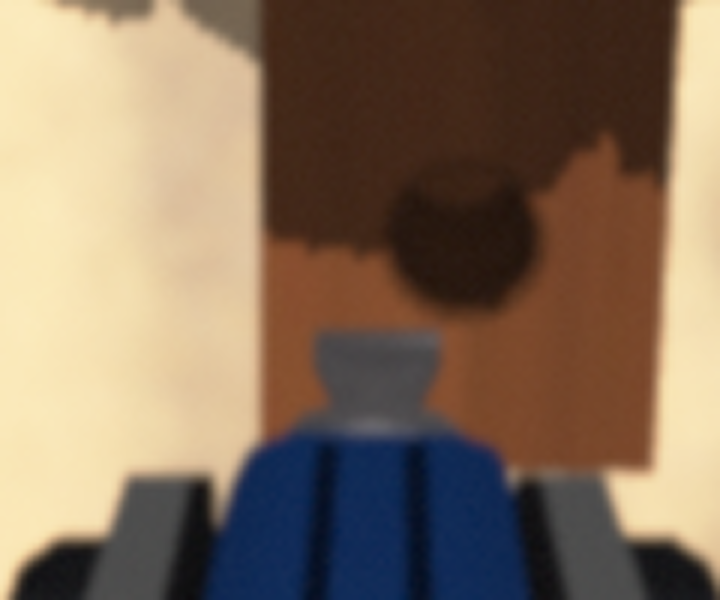

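Hole centre is at image (292.3,209.3) and the blade edge at (278,225.3). Correcting the tilt, centring over the hole, then lowering with force checks.

```bash
python3 -m pendant '{"claw":[0,0,0,0,0,0,0],"delta_pos":[[0,0,0],[0,0.0041,-0.0015],[0,0.0041,-0.0015],[0.008,0,0],[0.008,0,0],[0,0,0],[0,0,0]],"angular":[[0,0,0.8],[0,0,0],[0,0,0],[0,0,0],[0,0,0],[0,0,0],[0,0,0]]}'; python3 st.py;python3 v.py
```

```text
t: 27.55
ee_pos: [514.9, 286.2, 140.2]
orientation: [0.558, -0.447, 0.538, 0.446]
ft_force: [-0.9, 1.1, -0.4]
grip_width: 23.6
27.8 F [-0.117 -0.012 -0.837] T [-0.028  0.027 -0.   ] [ 0.009 -0.041 -0.027  0.014  0.074 -0.029] P [515.407 286.31  141.065] yaw 168.3 q6 -0.977 tilt [0.024 0.016]
[515.407 286.31  141.065] [[ 0.024 -0.979  0.202]
 [ 0.016  0.202  0.979]
 [-1.    -0.02   0.021]] 27.8
driver_tip [278.2 224.7] 0.74 tool [66.     1.436 -0.907] world62 [516.411 291.018]
driver_tip [276.1 285.1] 0.4 tool [66.     0.018 43.894] world62 [527.623 337.899]
driver_handle [276.9 284.2] 0.88 tool [-15.      0.23    0.743] world62 [526.876 337.271]
driver_handle [277.4 221.1] 0.72 tool [-15.      0.42  -27.711] world62 [516.428 288.259]
hole_a [274.1 217.6] 0.73 tool [79.065 -1.373 -2.112] world62 [518.202 285.241]
```

```bash
python3 - <<'E'
import cv2
g=cv2.imread('pics/w9.png').sum(2)
for r in range(196,234,3): print(r,*(g[r,256:304:2]))
E
```

```text
196 116 127 127 132 128 127 131 135 132 126 130 133 128 124 123 114 118 122 122 118 116 118 118 119
199 124 125 128 129 127 130 128 130 131 129 128 132 129 126 125 114 122 122 123 116 115 115 122 119
202 125 122 125 130 134 128 130 129 123 127 128 137 125 124 121 120 116 123 113 117 112 112 116 114
205 125 126 128 132 129 130 123 127 126 124 123 125 122 124 124 116 125 120 118 117 114 118 115 112
208 123 125 128 130 131 127 123 122 107 108 109 113 113 109 101 102 118 122 117 110 116 113 123 121
211 121 129 125 130 128 119 92 81 82 91 98 103 104 105 92 84 87 109 115 119 115 120 119 131
214 122 128 126 130 118 94 69 70 74 77 75 78 82 73 72 76 72 91 109 118 118 151 212 223
217 127 121 128 130 112 74 72 81 76 73 85 74 79 76 71 75 68 79 137 180 185 209 229 234
220 163 152 162 182 134 84 69 76 73 73 84 83 79 77 80 80 75 85 163 221 226 225 229 235
223 242 246 253 249 191 118 92 98 97 97 102 98 100 100 101 95 91 96 150 224 228 226 229 235
226 250 252 259 254 239 200 203 208 212 216 220 220 229 236 252 254 189 151 202 227 230 228 229 235
229 250 250 255 258 260 232 215 216 216 211 211 215 212 214 219 215 194 204 232 231 229 228 234 230
232 250 252 254 259 260 257 226 224 222 223 224 224 225 228 227 213 232 237 239 233 226 224 234 231
```

Blade and hole are concentric (columns 278 for both). Inserting.

```bash
python3 -m pendant '{"claw":[0,0,0,0,0,0],"delta_pos":[[0.008,0,0.0003],[0.008,0.0002,-0.0002],[0.008,0.0002,-0.0002],[0.008,0.0002,-0.0002],[0.004,0,0],[0,0,0]],"angular":[[0,0,0],[0,0,0],[0,0,0],[0,0,0],[0,0,0],[0,0,0]]}'; python3 st.py
```

```text
t: 28.6
ee_pos: [514.9, 286.5, 100.6]
orientation: [0.557, -0.447, 0.539, 0.446]
ft_force: [-0.9, 0.5, -0.6]
grip_width: 23.1
28.85 F [-0.191 -0.069 -0.789] T [-0.02   0.049  0.009] [ 0.028 -0.004  0.017  0.026 -0.02   0.006] P [516.073 286.941 102.685] yaw 168.3 q6 -0.977 tilt [0.025 0.017]
```

Tip is about 25 mm into the hole with no force. Continuing to the seat.

```bash
python3 -m pendant '{"claw":[0,0,0,0,0],"delta_pos":[[0.008,0.0002,-0.0002],[0.008,0.0002,-0.0002],[0.003,0,0],[0,0,0],[0,0,0]],"angular":[[0,0,0],[0,0,0],[0,0,0],[0,0,0],[0,0,0]]}'; python3 st.py;  python3 -m pendant '{"claw":[0,0,0],"delta_pos":[[0.003,0,0],[0.002,0,0],[0,0,0]],"angular":[[0,0,0],[0,0,0],[0,0,0]]}'; python3 st.py
```

```text
t: 29.35
ee_pos: [516.5, 287.1, 82.6]
orientation: [0.559, -0.448, 0.537, 0.445]
ft_force: [0.5, -0.7, -0.5]
grip_width: 23.1
29.6 F [-0.16  -0.277 -0.822] T [-0.024  0.064 -0.007] [-0.022 -0.004  0.009  0.027 -0.033 -0.021] P [516.904 287.264  83.319] yaw 168.3 q6 -0.977 tilt [0.027 0.017]
t: 29.9
ee_pos: [517.4, 287.6, 78.5]
orientation: [0.56, -0.448, 0.536, 0.445]
ft_force: [-0.3, 0.5, -1.8]
grip_width: 22.9
30.15 F [-0.236 -0.113 -1.398] T [0.004 0.026 0.001] [-0.022  0.015 -0.006 -0.024 -0.012  0.056] P [517.597 287.657  78.912] yaw 168.3 q6 -0.977 tilt [0.029 0.018]
```

```bash
python3 -m pendant '{"claw":[0,0],"delta_pos":[[0.0015,0,0],[0.0015,0,0]],"angular":[[0,0,0],[0,0,0]]}'; python3 st.py;  python3 -m pendant '{"claw":[0,0],"delta_pos":[[0.001,0,0],[0.001,0,0]],"angular":[[0,0,0],[0,0,0]]}'; python3 st.py
```

```text
t: 30.35
ee_pos: [517.8, 287.8, 78.3]
orientation: [0.56, -0.448, 0.536, 0.445]
ft_force: [-2.6, -2.1, 8.0]
grip_width: 23.3
30.6 F [-2.653 -1.712  5.644] T [-0.32   0.721  0.018] [ 0.014 -0.003  0.025  0.034  0.027  0.011] P [517.771 287.737  78.335] yaw 168.3 q6 -0.977 tilt [0.03  0.019]
t: 30.8
ee_pos: [517.7, 287.7, 78.3]
orientation: [0.561, -0.448, 0.536, 0.445]
ft_force: [-2.5, -2.1, 5.0]
grip_width: 23.3
31.05 F [-2.701 -1.256  5.577] T [-0.326  0.768  0.   ] [-0.024  0.03   0.04   0.008 -0.036 -0.017] P [517.769 287.702  78.335] yaw 168.3 q6 -0.977 tilt [0.03  0.019]
```

Seated at TCP z 78.3, against 78.2 when picked up. Releasing and retreating.

```bash
python3 -m pendant '{"claw":[0.05,0.05,0.05,0.05,0.05,0.05,0.05,0.05,0.05,0.05,0.05,0.05,0.05,0.05],"delta_pos":[[0,0,0],[0,0,0],[0,0,0],[0,0,0],[0,0,0],[-0.01,0,0],[-0.015,0,0],[-0.025,0,0],[-0.03,0,0],[-0.03,0,0],[-0.02,0,0],[0,0,0],[0,0,0],[0,0,0]],"angular":[[0,0,0],[0,0,0],[0,0,0],[0,0,0],[0,0,0],[0,0,0],[0,0,0],[0,0,0],[0,0,0],[0,0,0],[0,0,0],[0,0,0],[0,0,0],[0,0,0]]}'; python3 - <<'E'
from h import *
np.set_printoptions(precision=1,suppress=True)
F={}
for c in('side','scene','wrist'):
    F[c]=frame(c)
    for t in('driver_handle','awl_handle','slot','fan_centre','driver_tip'):
        F[c][t]=[(np.round(x['uv'],1).tolist(),round(x['score'],2)) for x in bot.mark_of(c,t)[:2]]; print(c,t,F[c][t])
for t in('driver_handle','awl_handle'):
    rs=[ray(F[c],F[c][t][0][0]) for c in F if F[c][t]]; 
    if len(rs)>1: print(t,tri(rs))
g=F['side']; old=cv2.imread('pics/side0.png')[:,:,::-1].astype(int)
d=np.abs(g['color'].astype(int)-old).sum(2); 
for n,(a,b,cc,dd) in dict(driver=(225,238,255,280),fan=(180,215,215,312),awl=(215,248,252,272)).items(): print(n,(d[a:b,cc:dd] if n!='driver' else d[238:275,230:255]).mean())
a=np.hstack([cv2.resize(g['color'][170:310,205:325,::-1],(400,466)),cv2.resize(old[170:310,205:325,::-1].astype(np.uint8),(400,466))]); cv2.imwrite('pics/fin.png',a)
E
```

```text
t: 32.45
ee_pos: [514.9, 285.7, 219.3]
orientation: [0.563, -0.449, 0.533, 0.444]
ft_force: [-0.2, 1.1, -0.0]
grip_width: 49.9
side driver_handle [([244.3, 257.7], 0.87)]
side awl_handle [([294.4, 204.3], 0.31), ([293.1, 192.8], 0.15)]
side slot []
side fan_centre [([270.7, 192.6], 0.98)]
side driver_tip []
scene driver_handle [([233.7, 239.5], 0.63)]
scene awl_handle [([261.6, 225.8], 0.61)]
scene slot [([323.0, 217.3], 0.68), ([321.2, 209.3], 0.6)]
scene fan_centre [([303.1, 203.9], 0.71), ([260.4, 229.1], 0.17)]
scene driver_tip [([324.1, 208.1], 0.46), ([233.4, 240.7], 0.44)]
wrist driver_handle [([278.2, 204.0], 0.8)]
wrist awl_handle [([278.7, 129.5], 0.84)]
wrist slot [([385.3, 8.4], 0.75)]
wrist fan_centre []
wrist driver_tip [([280.9, 183.3], 0.66), ([167.8, 249.3], 0.6)]
driver_handle [514.4 286.2  94.9]
awl_handle [474.9 225.6 147.9]
driver 62.097297297297295
fan 82.51664212076584
awl 51.38636363636363
```

```bash
python3 -c "
from bench import bot; print(bot.sign_off())"
```

```text
the job is handed in; nothing more can be done
None
```

The pivot screw is snug and the driver is back upright and fully home in its hole. I handed the job in at about 32 s of the 64 s limit.

**What happened**
- **Seating:** The first two presses landed on the screw head instead of in the slot. They pushed at up to about 17 N and turned the blade on the head without moving the screw. After re-centring, the blade dropped about 3.7 mm into the slot.
- **Tightening:** I turned the screw clockwise with about 6–7 N down. Torque rose from about 0.08 N m to an average of 0.155 N m, and I stopped there. I then eased back 3° and lifted the blade out; torque read zero in free air.
- **Return:** The driver seated at tool height 78.3 mm, against 78.2 mm when I picked it up.

**Last checks**
- **Driver:** Its handle measured (514.4, 286.2, 94.9), against (515.1, 286.9, 93.9) at the start.
- **Fan:** The fan-centre mark in the side view moved less than 2 px.
- **Arm:** The gripper is open and clear of everything.

**Not confirmed**
- **Final picture:** I had reached the picture limit, so I could not view the last image.
- **Awl:** Its last triangulated position was wrong because the side camera picked something else. In the wrist and scene views it still appears in its hole, and the arm never came near it.
- **Screw depth:** In the last 30° or so of turning, the tool sank less than the thread pitch predicts, so I judged snugness by torque alone.

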